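Show the red exhibit case to the camera and snap it shut

TASK

Press the white thumb latch of the red exhibit case so that its sprung lid pops fully open, take your hand off it and leave it open for about two seconds so that the overhead camera can record what is inside. Then push the lid down until it snaps shut and stays shut. Leave the blue case closed.

Things in the scene. Friction and masses are not known exactly. Their poses are not given: they have to be found in the camera images.
- red_case: Red case, 142 mm (x) by 116 mm (y), fixed to the table. Origin: centre of its underside; x axis from the latch end (front) to the hinge end, z up. White thumb pad of the latch: centre at x = -50 mm, y = 0, top 60 mm above the table, 26 (x) by 40 mm, 14 mm proud of the front deck; moves straight down 7 mm, fully down at 3 N, lets the lid go at about 4.5 mm, springs back.
- red_lid (a joint): Lid angle, rad: 0 to 0.02 latched; springs up to a stop at 1.0. Plate 92 mm (x) by 116, 10 thick; hinge along y at case x = +67 mm, z = 46.5 (plate's underside). Shut: free edge at x = -25, top z = 56.5. Open: edge at x = 17 to 26, z = 124 to 129, outer face up and back. Light spring (1 to 2 N at edge); catch needs 5 to 8 N from 0.18 rad on; push the edge fully down (20 N does no harm).
- blue_case: Blue exhibit case, the same in every size and in its working, fixed to the table beside the red one (either may be on the left). Origin and axes as for the red case. To be left closed.
- blue_lid (a joint): Opening angle of the blue case's lid, rad: 0 to 0.02 when shut and latched, 1.0 when fully open.

How it is judged:
On the way:
1. the red case's lid stands fully open (beyond 0.85 rad) with the fingers off the case for a second (value of joint red_lid above 0.85 rad and contact force between the fingers and red_case below 0.3 N), for 1 s.
At the end, for the whole second after the job is handed in: The red case's lid is shut and latched (within 0.06 rad of closed) and the blue case's lid is still shut (within 0.06 rad) (value of joint each of red_lid, blue_lid below 0.06 rad); the robot touches nothing.
It fails at once if the blue case's lid comes open (beyond 0.15 rad) (value of joint blue_lid above 0.15 rad).
It also fails if it takes over 42 s, if anything falls off the work surface, if the arm or the gripper's body presses on something with over 40 N, if the wrist force passes 120 N, or if a joint passes its speed limit or range.

ROBOT

A 6-joint arm with a two-finger parallel gripper is mounted at the origin on the work surface. World frame = base frame: x ahead of the robot, y to its left, z up, the work surface at z = 0. Lengths are in m, angles in rad, forces in N, time in s.
With the tool pointing down it reaches from about 0.25 to 0.775 m from the base axis. Payload 4 kg.
Tool frame: the origin (TCP) lies midway between the tips of the shut fingers; the grasp point (between the pads) lies 19 mm behind it; z points along the fingers, y is the direction in which the jaws open and shut (so a half turn about z gives the same grasp; the last joint's range is limited). The gripper opens to 94 mm and grips with 3 to 60 N. Pads are 16 mm wide; open, the fingers measure 119 mm over their backs; the gripper's body (75 mm by 177 mm) begins 78 mm behind the grasp point.
Start: joints at [-1.242, 0.087, 1.371, -0, 1.684, -0.103], TCP at [0.23, -0.5, 0.206] pointing down, gripper open.
Joint ranges: [-3.1, 3.1], [-0.76, 2.03], [0.27, 2.55], [-1.08, 4.22], [0.17, 2.65], [-2.57, 2.57]. Speed limits (rad/s): [2.79, 2.79, 3.14, 3.14, 3.14, 3.14].

INTERFACE

Orientations are given as [roll, pitch, yaw] about the fixed x, y, z axes, in that order (R = Rz(yaw) Ry(pitch) Rx(roll)).
In Python, from bench import robot, cams gives the robot as it stands.
- The arm moves only by the tool step_arm, never from a script. Its argument "plan" is a list that holds one entry, the list of rows, each a list of 5 numbers: the shift along the world's x, y, z in mm, then the turn about the world's z in rad, then the opening in per cent of the stroke, from 0 (shut) to 100 (fully open). In form: [[[tx, ty, tz, turn, fingers], ...]]. A call has 1 to 8 rows; each row is the pose to reach, as a shift and turn from the pose commanded when the call began; what a row does not reach only later rows make up. A row lasts 1/12 s, in which the tool goes at most 41.7 mm and 7.16 degrees, less where a joint would pass 70% of its speed; a pose out of reach is approached as far as the arm can. A call with a gripper value outside its range is refused whole. The fingers move at their own pace and stop on an object; the grip force is fixed at half the most. Time passes only in rows, so rows that repeat a pose let the fingers close. It gives the time, the measured TCP pose, the force and the opening at its end, in the units of the state.
- robot.get_obs(): the state, without advancing time (a new reading comes with each control period).
- cams.snapshot(name): name is "scene" or "side" or "wrist"; returns a dict with "frame" (420x560x3 uint8, red, green, blue), "camera_matrix" (3x3 intrinsics, pixels), "origin" and "attitude" of the camera in the world; the wrist camera has in their place "T_tool_cam" (4x4, takes a point from camera to tool coordinates, whose origin is the TCP and whose axes are the flange's). Camera axes: x right, y down, z forward; pixel columns grow to the right and rows downward; lengths in m; the calibration is good to about 2 mm. A picture is of the moment at which its call begins: read the wrist's pose just before it. There is no depth.
- robot.close_job(): hands the job in, once; it reports no verdict.
The state is a dict: "time": time; "joint_positions": joint angles; "qvel": joint speeds; "joint_torque": joint torques, N m; "tool_pos": TCP position; "ee_rot": TCP orientation; "wrist_force": force on the tool from outside, world axes, zero at the start; "wrist_torque": the same for the moment, N m; "width": finger opening in m.
Only numpy, scipy, OpenCV 4.12 (cv2) and the standard library are available. Lean on these libraries where they do the work, as an engineer would, in place of code of your own. Each camera call takes 0.05 s, during which the arm holds its last target. There are 200 camera calls.

## Working session

There is one attempt and no reset: what is moved stays moved. The work goes in short steps, Python scripts to look and compute and a tool call to move; the robot and the scene stay as the last step left them, time stands still between calls to the robot, and variables do not carry over. Pictures are saved under pics/ and viewed, about 8 in all and at most 12, crops included, and the job is handed in when it is done.

Besides the shell and the picture viewer there is one more tool, called after "Emit:" by a JSON object that holds its "api" and its "payload", one argument or row to a line. step_arm: Moves the arm, as the interface text tells. Its arguments: {"type":"object","properties":{"plan":{"type":"array"}},"required":["plan"]}

```bash
mkdir -p pics
cat > h.py <<'E'
import cv2,numpy as np
from bench import robot,cams
def snap(n,f):
    o=robot.get_obs(); s=cams.snapshot(n); cv2.imwrite('pics/'+f,s['frame'][:,:,::-1]); return s,o
def ray(s,u,v,z):
    K=np.array(s['camera_matrix']);R=np.array(s['attitude']);o=np.array(s['origin'])
    if R.shape!=(3,3):
        from scipy.spatial.transform import Rotation as Q
        R=Q.from_euler('xyz',R).as_matrix()
    d=R@np.linalg.solve(K,[u,v,1]); return o+d*(z-o[2])/d[2]
E
python3 - <<'E'
from h import *
s,o=snap('scene','a.png');print(s['camera_matrix'],s['origin'],s['attitude'],o)
s,o=snap('side','b.png');print(s['origin'],s['attitude'])
E
```

```text
[[453.39070101   0.         281.60091631]
 [  0.         453.39070101 218.15960466]
 [  0.           0.           1.        ]] [0.860073   0.42133784 0.65385318] [-2.44244254 -0.00981941  2.60044683] {'time': 0.0, 'joint_positions': array([-1.24208212e+00,  8.79556576e-02,  1.37221308e+00, -1.50312661e-05,
        1.68355473e+00, -1.03137319e-01]), 'qvel': array([-0.0008634 ,  0.00052785,  0.00123294,  0.00060955, -0.00024527,
        0.00128756]), 'joint_torque': array([-1.46758972e-03, -3.40186286e+01, -3.02426112e+01,  7.17067136e-02,
        3.30281421e-02, -1.69316968e-04]), 'tool_pos': array([ 0.23000734, -0.49902239,  0.20432467]), 'ee_rot': array([-3.13947162e+00, -2.04517128e-04,  4.31849631e-01]), 'wrist_force': array([0.98464102, 0.12955138, 0.07647243]), 'wrist_torque': array([-0.00249841, -0.10240603,  0.00768229]), 'width': 0.09428317466676239}
[ 0.52689313 -0.50508994  0.49161989] [-2.2756082  -0.00254805 -0.10777717]
```

View pics/a.png

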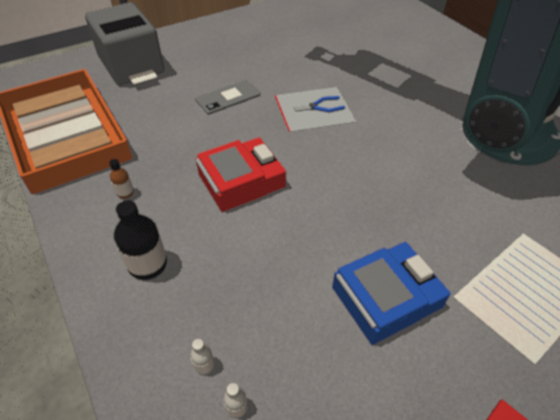

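The scene view shows the red case at about (241,172) with its white pad at (263,153). The blue case is at (390,290). I'll enlarge the red one.

Run:
```python
import cv2
a=cv2.imread('pics/a.png')[125:220,185:300]
b=cv2.imread('pics/b.png')
cv2.imwrite('pics/a2.png',cv2.resize(a,None,fx=6,fy=6,interpolation=cv2.INTER_CUBIC));
```

```text
(no output)
```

View pics/a2.png

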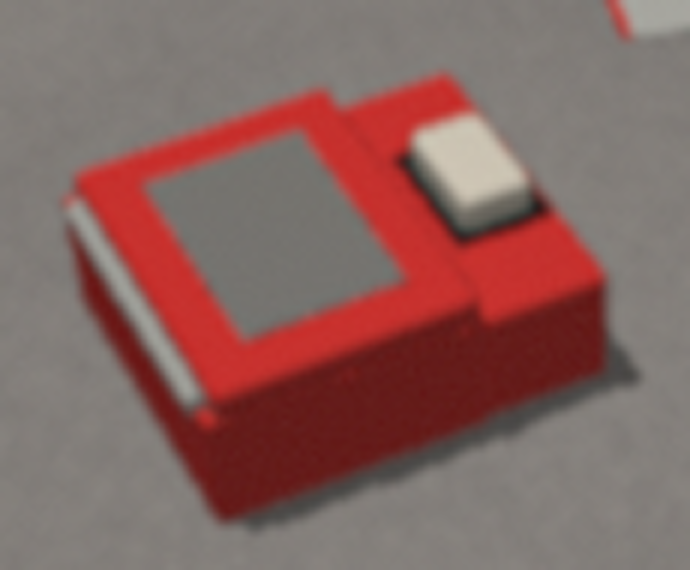

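View pics/b.png

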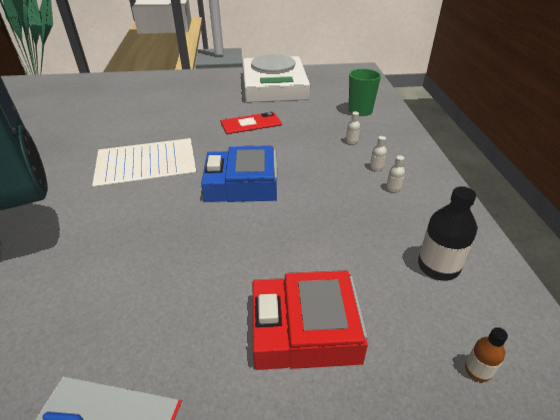

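The pad top in the crop is a quad from (412,130) to (532,190). The side view shows red at (308,315), pad at (268,308), with the front facing the robot. I'll fit its pose.

Run:
```python
from h import *
s=cams.snapshot('scene');t=cams.snapshot('side')
c=lambda u,v:(185+u/6-.4,125+v/6-.4)
P=[(s,c(412,132),-37,20,60),(s,c(478,113),-63,20,60),(s,c(532,190),-63,-20,60),(s,c(465,210),-37,-20,60)]
# print world points first, both cams
for q in P: print(ray(q[0],*q[1],.06).round(4))
for p in [(322,92),(470,298)]: print('lid edge',ray(s,*c(*p),.0565).round(4))
for p in [(222,520),(603,370)]: print('base',ray(s,*c(*p),0).round(4))
print('side pad');
for p in [(258,296),(277,295),(280,320),(259,321)]: print(ray(t,*p,.06).round(4))
print('side lid')
for p in [(286,273),(352,272),(362,345),(289,347)]: print(ray(t,*p,.0565).round(4))
```

```text
[ 0.551 -0.19   0.06 ]
[ 0.5276 -0.1873  0.06  ]
[ 0.5312 -0.1458  0.06  ]
[ 0.5545 -0.1485  0.06  ]
lid edge [ 0.5655 -0.2266  0.0565]
lid edge [ 0.5711 -0.116   0.0565]
base [ 0.661  -0.1194  0.    ]
base [ 0.5223 -0.1146  0.    ]
side pad
[ 0.5278 -0.1562  0.06  ]
[ 0.5531 -0.1572  0.06  ]
[ 0.5532 -0.1972  0.06  ]
[ 0.5269 -0.1959  0.06  ]
side lid
[ 0.5695 -0.1165  0.0565]
[ 0.663  -0.1245  0.0565]
[ 0.6481 -0.2408  0.0565]
[ 0.5605 -0.2342  0.0565]
```

Emit:
{"api": "step_arm", "payload": {
  "plan": [
    [[311,327,-45,-0.51,0],[311,327,-45,-0.51,0],[311,327,-45,-0.51,0],[311,327,-45,-0.51,0],[311,327,-45,-0.51,0],[311,327,-45,-0.51,0],[311,327,-45,-0.51,0],[311,327,-45,-0.51,0]]
  ]
}}

```text
time: 0.87
tool_pos: [0.4508, -0.2671, 0.1735]
ee_rot: [3.141, -0.0, -0.078]
wrist_force: [1.3, -0.3, -0.3]
width: 0.0441
```

Emit:
{"api": "step_arm", "payload": {
  "plan": [
    [[82,87,-12,0,0],[82,87,-12,0,0],[82,87,-12,0,0],[82,87,-12,0,0],[82,87,-12,0,0],[82,87,-12,0,0]]
  ]
}}

```text
time: 1.37
tool_pos: [0.5315, -0.1821, 0.1615]
ee_rot: [3.141, 0.001, -0.078]
wrist_force: [-0.5, -0.6, -0.0]
width: 0.0045
```

Run:
```python
from h import *
s,o=snap('wrist','c.png');print(o['tool_pos'],o['ee_rot'],s['T_tool_cam'],s['camera_matrix'])
```

```text
[ 0.53145063 -0.18207241  0.16145235] [ 3.14101234e+00  1.10543529e-03 -7.78941227e-02] [[-2.60732076e-04 -9.69009146e-01 -2.47024709e-01  7.14311653e-02]
 [ 9.99999329e-01 -5.31365218e-04  1.02890863e-03 -1.73438377e-04]
 [-1.12828221e-03 -2.47024275e-01  9.69008635e-01 -1.78188065e-01]
 [ 0.00000000e+00  0.00000000e+00  0.00000000e+00  1.00000000e+00]] [[327.8056525    0.         278.25523893]
 [  0.         327.8056525  219.0812675 ]
 [  0.           0.           1.        ]]
```

View pics/c.png

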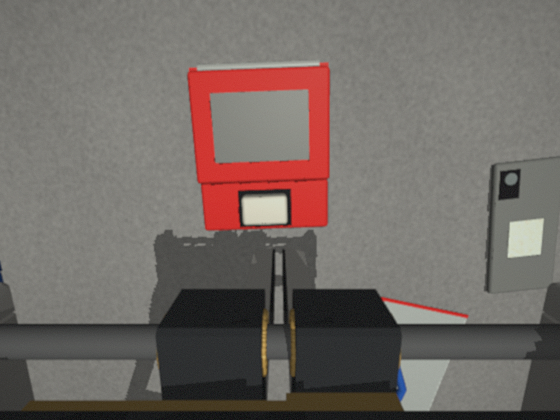

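The wrist view shows the pad centred at (266,210) and the lid corners at (190,70), (328,66), (328,179) and (197,182).

Run:
```python
import numpy as np
from h import *
from scipy.spatial.transform import Rotation as Q
o=robot.get_obs();s=cams.snapshot('wrist')
T=np.eye(4);T[:3,:3]=Q.from_euler('xyz',o['ee_rot']).as_matrix();T[:3,3]=o['tool_pos']
W=T@np.array(s['T_tool_cam']);s=dict(s,origin=W[:3,3],attitude=W[:3,:3])
print(o['tool_pos'].round(4))
for p in [(242,196),(288,195),(290,224),(243,224),(266,210)]:print('pad',ray(s,*p,.06).round(4))
for p in [(190,70),(328,66),(328,179),(197,182)]:print('lid',ray(s,*p,.0565).round(4))
```

```text
[ 0.5313 -0.1827  0.1618]
pad [ 0.5543 -0.1532  0.06  ]
pad [ 0.552 -0.193  0.06 ]
pad [ 0.526  -0.1929  0.06  ]
pad [ 0.5293 -0.1514  0.06  ]
pad [ 0.5403 -0.1728  0.06  ]
lid [ 0.6586 -0.1223  0.0565]
lid [ 0.6528 -0.2324  0.0565]
lid [ 0.5626 -0.2286  0.0565]
lid [ 0.5691 -0.1152  0.0565]
```

Emit:
{"api": "step_arm", "payload": {
  "plan": [
    [[9,10,-40,0.02,0],[9,10,-80,0.02,0],[9,10,-94,0.02,0],[9,10,-94,0.02,0],[9,10,-94,0.02,0]]
  ]
}}

```text
time: 1.88
tool_pos: [0.5398, -0.1729, 0.0674]
ee_rot: [-3.141, 0.001, -0.06]
wrist_force: [1.0, 0.2, -0.3]
width: 0.0004
```

Emit:
{"api": "step_arm", "payload": {
  "plan": [
    [[0,0,-7,0,0],[0,0,-10,0,0],[0,0,-12,0,0],[0,0,-14,0,0],[0,0,-14,0,0],[0,0,-14,0,0]]
  ]
}}

```text
time: 2.38
tool_pos: [0.5417, -0.1724, 0.0548]
ee_rot: [3.14, -0.002, -0.058]
wrist_force: [0.4, -1.7, 2.7]
width: 0.0001
```

Run:
```python
from h import *
s,o=snap('side','d.png');print(o['tool_pos'],o['wrist_force'])
```

```text
[ 0.54168074 -0.17244555  0.05484719] [ 0.41704184 -1.72323362  2.68166219]
```

View pics/d.png

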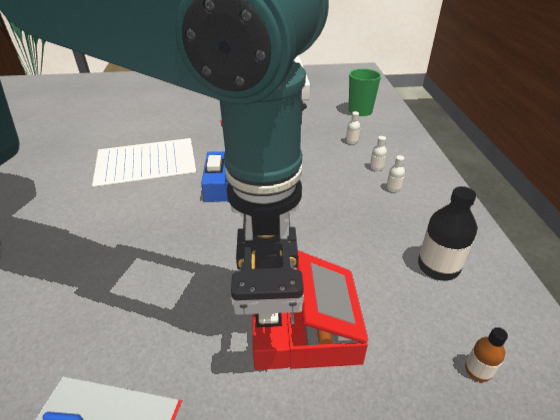

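The lid has been released and is rising at about (335,290). Next I back off up and toward the robot.

Emit:
{"api": "step_arm", "payload": {
  "plan": [
    [[0,0,40,0,0],[0,0,80,0,0],[-20,0,110,0,0],[-50,0,130,0,0],[-70,0,140,0,0],[-70,0,140,0,0],[-70,0,140,0,0],[-70,0,140,0,0]]
  ]
}}

```text
time: 3.1
tool_pos: [0.4709, -0.1714, 0.1925]
ee_rot: [-3.14, 0.001, -0.058]
wrist_force: [-0.6, 0.1, -1.3]
width: 0.0005
```

Run:
```python
from h import *
s,o=snap('side','e.png');print(o['tool_pos'],o['wrist_force'])
```

```text
[ 0.47086406 -0.17136214  0.19250023] [-0.59402607  0.05784929 -1.2745968 ]
```

View pics/e.png

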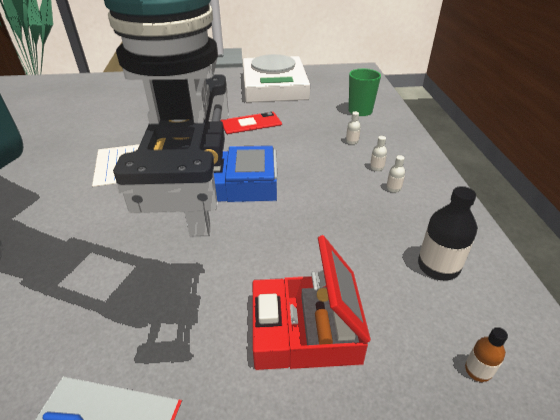

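Emit:
{"api": "step_arm", "payload": {
  "plan": [
    [[0,0,0,0,0],[0,0,0,0,0],[0,0,0,0,0],[0,0,0,0,0],[0,0,0,0,0],[0,0,0,0,0],[0,0,0,0,0],[0,0,0,0,0]]
  ]
}}

```text
time: 3.82
tool_pos: [0.4709, -0.1718, 0.1938]
ee_rot: [3.141, -0.0, -0.058]
wrist_force: [-0.1, 0.5, 0.4]
width: 0.0004
```

Emit:
{"api": "step_arm", "payload": {
  "plan": [
    [[0,0,0,0,0],[0,0,0,0,0],[0,0,0,0,0],[0,0,0,0,0],[0,0,0,0,0],[0,0,0,0,0],[0,0,0,0,0],[0,0,0,0,0]]
  ]
}}

```text
time: 4.48
tool_pos: [0.4709, -0.1718, 0.1938]
ee_rot: [3.141, -0.0, -0.058]
wrist_force: [-0.4, -0.4, 0.3]
width: 0.0004
```

Emit:
{"api": "step_arm", "payload": {
  "plan": [
    [[0,0,0,0,0],[0,0,0,0,0],[0,0,0,0,0],[0,0,0,0,0],[0,0,0,0,0],[0,0,0,0,0],[0,0,0,0,0],[0,0,0,0,0]]
  ]
}}

```text
time: 5.15
tool_pos: [0.4709, -0.1718, 0.1938]
ee_rot: [3.141, 0.0, -0.058]
wrist_force: [0.8, 0.6, 0.3]
width: 0.0006
```

The lid stands fully open with its edge at (322,240), the inside is visible, and it has been open for over 2 s. The blue case is shut. Next I go over and behind the lid.

Emit:
{"api": "step_arm", "payload": {
  "plan": [
    [[40,-3,10,0,0],[80,-6,10,0,0],[120,-8,10,0,0],[160,-9,10,0,0],[194,-9,5,0,0],[194,-9,-35,0,0],[194,-9,-70,0,0],[194,-9,-70,0,0]]
  ]
}}

```text
time: 5.82
tool_pos: [0.6603, -0.1788, 0.1123]
ee_rot: [-3.136, 0.018, -0.058]
wrist_force: [-1.7, 0.9, -2.2]
width: 0.0006
```

Emit:
{"api": "step_arm", "payload": {
  "plan": [
    [[-20,1,0,0,0],[-37,2,0,0,0],[-46,3,-5,0,0],[-55,3,-11,0,0],[-63,4,-19,0,0],[-70,4,-27,0,0],[-75,4,-36,0,0],[-80,4,-46,0,0]]
  ]
}}

```text
time: 6.48
tool_pos: [0.5855, -0.1773, 0.0803]
ee_rot: [3.14, -0.004, -0.058]
wrist_force: [-0.3, 0.3, 1.0]
width: 0.0007
```

Run:
```python
from h import *
s,o=snap('side','f.png');print(o['tool_pos'],o['wrist_force'])
```

```text
[ 0.58548632 -0.17730524  0.0803002 ] [-0.26544458  0.31110132  0.98364142]
```

View pics/f.png

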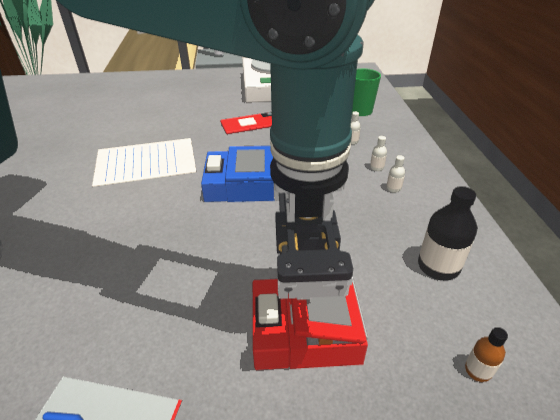

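The lid is nearly down, with the fingers near its edge at about (305,310), and the force is low. Next I push it shut.

Emit:
{"api": "step_arm", "payload": {
  "plan": [
    [[-3,0,-7,0,0],[-5,0,-14,0,0],[-6,0,-20,0,0],[-6,0,-24,0,0],[-6,0,-26,0,0],[-6,0,-27,0,0],[-6,0,-27,0,0],[-6,0,-27,0,0]]
  ]
}}

```text
time: 7.2
tool_pos: [0.5792, -0.1771, 0.0553]
ee_rot: [3.14, -0.002, -0.058]
wrist_force: [-7.0, 3.0, 17.5]
width: 0.0007
```

Emit:
{"api": "step_arm", "payload": {
  "plan": [
    [[0,0,-1,0,0],[0,0,20,0,0],[0,0,60,0,0],[-20,0,100,0,0],[-50,0,130,0,0],[-90,0,140,0,0],[-110,0,140,0,0],[-110,0,140,0,0]]
  ]
}}

```text
time: 7.87
tool_pos: [0.4665, -0.1772, 0.1928]
ee_rot: [3.14, -0.002, -0.06]
wrist_force: [1.1, -0.5, -0.1]
width: 0.0005
```

Emit:
{"api": "step_arm", "payload": {
  "plan": [
    [[0,0,0,0,0],[0,0,0,0,0],[0,0,0,0,0],[0,0,0,0,0],[0,0,0,0,0],[0,0,0,0,0]]
  ]
}}

```text
time: 8.37
tool_pos: [0.4693, -0.1767, 0.1901]
ee_rot: [-3.141, 0.001, -0.058]
wrist_force: [-0.3, -0.2, -0.6]
width: 0.0005
```

Run:
```python
from h import *
s,o=snap('side','g.png');print(o['tool_pos'],o['wrist_force'])
```

```text
[ 0.46926774 -0.1767365   0.19009435] [-0.31303185 -0.23172096 -0.63004228]
```

View pics/g.png

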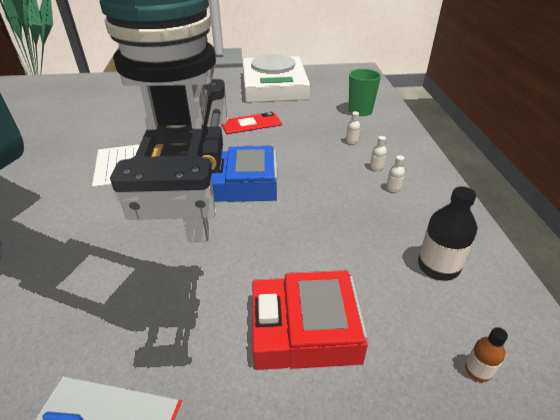

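The red lid is shut, with corners at (286,273) and (362,345) as in the first picture. The blue lid is shut and the arm is clear, so I'm handing in.

```bash
python3 -c "
from bench import robot
print(robot.close_job())"
```

```text
the job is handed in; nothing more can be done
None
```

The job is done and handed in at about 8.4 s of the 42 s allowed.

- **Opening:** I pressed the red case's latch with the closed fingers, about 2.7 N on the wrist. The lid sprang open, and the side picture showed it fully open. I kept the hand about 0.19 m up and clear of the lid for over 2 s.
- **Closing:** I came over behind the lid and pushed it down along its arc. The last push was about 17 N at the edge, with the fingertips at 55 mm, level with the shut lid's top.
- **Last check:** About 1 s after I let go, the side picture showed the red lid shut with its corners where they were at the start. The blue lid was also shut, the arm was clear, and the wrist force was under 1 N.

The joint angles can't be read directly, so "fully open" and "latched" are judged from pictures. The scene and side cameras disagreed by about 9 mm on where the pad was. A wrist picture settled it before I pressed, and no check failed.

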